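# Stand the tipped sauce jar back in the rack and screw its cap home

### The job

The sauce jar with the red cap has been knocked over and its screw cap has worked loose. Stand it upright again, put it all the way back in the empty lane of the wire rack between the dividers, and then, with the lane keeping the jar from turning, screw its cap fully tight (clockwise seen from above). Leave the other jars and everything else on the counter standing where they are.

Things in the scene. Friction and masses are not known exactly. Their poses are not given: they have to be found in the camera images.
- red_jar: white sauce jar, 0.45 kg, 159 mm long, red band and cap, lying on a flat side. Origin: centre of its underside; z along its axis to the cap. Body 60 x 60 mm, z 0 to 98; shoulder to 111; neck 39 diameter; barrel-shaped cap skirt 52 diameter, z 118 to 140; upright wing bar on the cap 50 long, 9 thick, hub 19, z 140 to 158. Cap up to 4 higher when loose; the jar can be lifted by it
- red_cap (a joint): angle of the red cap on its jar, rad: 0 is fully tight at a firm stop; grows as it is unscrewed (counter-clockwise seen from the cap end), at most 4.6, it cannot come off. It sinks 6 mm a turn as it is screwed on, needs about 0.03 N m to turn and stays where it is left. Held across the skirt, the jar swivels between the fingers
- wing_tip (a point): end of one wing of the red cap's wing bar, halfway up the wing, 25 mm from the jar's axis and 149 mm from its base (cap tight); the other wing points the other way
- rack: fixed rack of 6 mm steel wire, no floor, three lanes 84 mm apart between hairpin dividers, open in front. Origin: on the counter, centre of the middle lane; x points into the lanes (front to back), y across; lane centres at y -84, 0, 84 mm. Lanes 66 mm wide inside; divider rods 30 and 84 mm up, from x -53 (rounded noses) to the back rails at the same heights, which stop the jars at x 33 mm
- lane_mat: thin black mat, 58 x 58 mm, flat on the counter in the empty lane, where the red jar belongs. Origin: its centre on the counter; a jar fully home stands centred on it; x points into the lane, y across it, as for the rack
- green_jar: square white sauce jar, 60 x 60 mm in section, 159 mm tall over all, with green band and cap, standing in a lane of the rack. Origin: centre of its underside, z up; wing grip on top, turned any way
- yellow_jar: square white sauce jar, 60 x 60 mm in section, 159 mm tall over all, with yellow band and cap, standing in a lane of the rack. Origin: centre of its underside, z up; wing grip on top, turned any way
- spray_bottle: blue spray bottle with a black trigger head, 56 x 121 x 252 mm (x, y, z), standing. Origin: centre of its underside
- kitchen_roll: white kitchen roll, about 100 mm in diameter, 228 mm tall, standing. Origin: centre of its underside
- mug: white mug with a flower pattern, 82 mm in diameter, 91 mm tall, handle towards its -y, 114 mm over the handle. Origin: centre of its underside's extents
- label_tape: roll of cream tape lying flat, fixed, 98 mm in diameter, 25 mm tall, at the right. Origin: centre of its underside. Behind it stands the fixed bun toaster, over 0.4 m tall: its case begins about 0.70 m ahead of the robot, its foot and low pan reach forward to about x 0.62 m at y -0.2 to -0.4 m; keep the hand and wrist clear of it
- bell: service bell, 86 mm in diameter, 65 mm tall. Origin: centre of its underside
- spice_jar: spice jar with a red lid, 45 mm in diameter, 106 mm tall, standing at the front of the counter. Origin: centre of its underside

How it is judged:
On the way, in this order (a step that is already met when the one before it is completed fails the run):
1. the red jar stands upright, fully in the empty lane, its cap still loose (angle between red_jar's own z axis and vertical below 0.1 rad and x of red_jar in the frame of lane_mat between -0.015 and 0.015 m and y of red_jar in the frame of lane_mat between -0.009 and 0.009 m and z of red_jar in the frame of lane_mat below 0.004 m and value of joint red_cap above 0.6 rad), for 0.2 s.
2. the red cap is screwed tight with the jar in its lane (angle between red_jar's own z axis and vertical below 0.1 rad and x of red_jar in the frame of lane_mat between -0.015 and 0.015 m and y of red_jar in the frame of lane_mat between -0.009 and 0.009 m and z of red_jar in the frame of lane_mat below 0.004 m and value of joint red_cap below 0.2 rad), for 0.2 s.
At the end, for the whole second after the job is handed in: Red jar at rest in its lane, upright within 0.1 rad, within 15 mm of the mat's centre along the lane, 9 mm across; its cap within 0.2 rad of tight. Green and yellow jars upright within 2 cm, spray bottle, roll, mug, bell and spice jar upright within 4 cm, of where they stood (all of step 2 and linear speed of red_jar below 0.02 m/s and angular speed of red_jar below 0.1 rad/s and distance of each of green_jar, yellow_jar from where it was at the start of the episode below 0.02 m and angle between each of green_jar, yellow_jar, spray_bottle, kitchen_roll, mug, bell, spice_jar's own z axis and vertical below 0.1 rad and distance of each of spray_bottle, kitchen_roll, mug, bell, spice_jar from where it was at the start of the episode below 0.04 m); the robot touches nothing.
It fails at once if the green or yellow jar is pushed 2 cm out of place or tipped (distance of any of green_jar, yellow_jar from where it was at the start of the episode above 0.02 m or angle between any of green_jar, yellow_jar's own z axis and vertical above 0.25 rad).
It fails at once if the spray bottle, kitchen roll, mug, bell or spice jar is pushed 4 cm away or knocked over (distance of any of spray_bottle, kitchen_roll, mug, bell, spice_jar from where it was at the start of the episode above 0.04 m or angle between any of spray_bottle, kitchen_roll, mug, bell, spice_jar's own z axis and vertical above 0.35 rad).
It also fails if it takes over 70 s, if anything falls off the work surface, if the arm or the gripper's body presses on something with over 40 N, if the wrist force passes 120 N, or if a joint passes its speed limit or range.

### The arm

A 7-joint arm with a two-finger parallel gripper is mounted at the origin on a cart in front of the work surface, level with it; the furniture and walls round the work are solid. World frame = base frame: x ahead of the robot, y to its left, z up, the work surface at z = 0. Lengths are in m, angles in rad, forces in N, time in s.
With the tool pointing down it reaches from about 0.4 to 0.75 m from the base axis. Payload 19.5 kg.
Tool frame: the origin (TCP) lies at the very end of the fingers, on their centre line; the grasp point (between the pads) lies 19 mm behind it; z points along the fingers, y is the line along which they close (so a half turn about z gives the same grasp; the last joint's range is limited). The gripper opens to 85 mm and grips with 20 to 120 N. Pads are 22 mm wide; open, the fingers measure 114 mm over their backs; the gripper's body (76 mm by 85 mm) begins 54 mm behind the grasp point. The pads swing forward as they close: fully open they stand 13 mm farther back than shut.
Start: joints at [-1.386, 0.707, -0.028, 1.485, 0.022, 0.951, -0.075], TCP at [0.129, 0.56, 0.231] pointing down, gripper open.
Joint ranges: [-2.71, 2.71], [-0.32, 2.16], [-1.57, 1.52], [0, 2.45], [-1.46, 4.6], [0, 2.02], [-2.83, 2.83]. Speed limits (rad/s): [1.89, 1.89, 2.57, 2.57, 3.01, 3.01, 3.01].

### API

Orientations are given as a rotation vector (axis times angle).
In Python, from rig import ctrl, vision gives the robot as it stands.
- The arm moves only by the tool move_arm, never from a script. Its arguments are lists of equal length, an entry for each row: "jaw": the finger opening in m, from 0 to 0.0854; "travel": the shift along the world's x, y, z in m, a list of three; "spin": the turn about the world's z in degrees. In form: {"jaw": [jaw, ...], "travel": [[x, y, z], ...], "spin": [spin, ...]}. A call has 1 to 8 rows; each row is the pose to reach, as a shift and turn from the pose commanded when the call began; what a row does not reach only later rows make up. A row lasts 1/8 s, in which the tool goes at most 62.5 mm and 10.7 degrees, less where a joint would pass 70% of its speed; a pose out of reach is approached as far as the arm can. A call with a gripper value outside its range is refused whole. The fingers move at their own pace and stop on an object; "grip_force" is the grip in N (left out, the last holds). Time passes only in rows, so rows that repeat a pose let the fingers close. It gives the time, the measured TCP pose, the force, the opening and the grip force at its end, in the units of the state.
- ctrl.get_state(): the state, without advancing time (a new reading comes with each control period).
- vision.read_camera(name): name is "side" or "top" or "wrist"; returns the picture (400x640x3 uint8, red, green, blue); there is no depth.
- vision.camera_info(name): a dict with "fovy" (degrees; the focal length in pixels is half the picture's height over the tangent of half this angle, whatever the lens; pixels are square), "cx", "cy" (the principal point, pixels), "eye" and "attitude" of the camera in the world; the wrist camera has in their place "hand_eye" (4x4, takes a point from camera to tool coordinates, whose origin is the TCP and whose axes are the flange's). Camera axes: x right, y down, z forward; pixel columns grow to the right and rows downward; lengths in m; the calibration is good to about 2 mm. A picture is of the moment at which its call begins: read the wrist's pose just before it. camera_info takes no time and is no camera call.
- ctrl.finish_job(): hands the job in; it is judged then, once.
The state is a dict: "time": time; "joint_pos": joint angles; "joint_velocities": joint speeds; "effort": joint torques, N m; "tool_pos": TCP position; "tcp_rot": TCP orientation; "wrist_force": force on the tool from outside, world axes, zero at the start; "moment": the same for the moment, N m; "width": finger opening in m; "grasp_force": force on a finger pad.
Only numpy, scipy, OpenCV 4.12 (cv2) and the standard library are available. Lean on these libraries where they do the work, as an engineer would, in place of code of your own. Each camera call takes 0.05 s, during which the arm holds its last target. There are 200 camera calls.

## Working session

There is one attempt and no reset: what is moved stays moved. The work goes in short steps, Python scripts to look and compute and a tool call to move; the robot and the scene stay as the last step left them, time stands still between calls to the robot, and variables do not carry over. Pictures are saved under pics/ and viewed, at most 10 in all, crops included, and the job is handed in when it is done.

Besides the shell and the picture viewer there is one more tool, called after ">>>" by a JSON object that holds its "method" and its "body", one argument or row to a line. move_arm: Moves the arm, as the interface text tells. Its arguments: {"type":"object","properties":{"jaw":{"type":"array"},"travel":{"type":"array"},"spin":{"type":"array"},"grip_force":{"type":"number"}},"required":["jaw","travel","spin"]}

```bash
ls; mkdir -p pics; python3 - <<'E'
from rig import ctrl, vision
import cv2
for n in ("side","top","wrist"):
    im=vision.read_camera(n); cv2.imwrite(f"pics/{n}0.png",im[...,::-1]); print(n,vision.camera_info(n))
s=ctrl.get_state();print(s)
E
```

```text
pics
side {'fovy': 53.15280615617616, 'cx': 324.3003070824378, 'cy': 197.01412125378914, 'eye': array([ 0.45723086, -1.10886579,  0.65150563]), 'attitude': array([-2.10276761,  0.07371639, -0.02385661])}
top {'fovy': 44.80606957480858, 'cx': 317.56578720302895, 'cy': 198.491603162225, 'eye': array([ 0.22395614, -0.09044644,  1.29147743]), 'attitude': array([-2.10595947,  2.08409628, -0.24964484])}
wrist {'fovy': 68.19709954543654, 'cx': 315.51753737086074, 'cy': 202.49820872371117, 'hand_eye': array([[-1.56389597e-03, -9.64750592e-01, -2.63161261e-01,
         6.50663008e-02],
       [ 9.99998488e-01, -1.30880702e-03, -1.14462616e-03,
        -6.87081874e-05],
       [ 7.59851460e-04, -2.63162653e-01,  9.64751181e-01,
        -1.41608667e-01],
       [ 0.00000000e+00,  0.00000000e+00,  0.00000000e+00,
         1.00000000e+00]])}
{'time': 0.15, 'joint_pos': array([-1.38570706,  0.70691367, -0.02761431,  1.48483419,  0.02199425,
        0.95089981, -0.07549291]), 'joint_velocities': array([ 0.00112886, -0.00146847, -0.00058498, -0.00209436, -0.00038612,
       -0.00028951, -0.00116431]), 'effort': array([ 5.32575104e-04, -8.83304858e+01,  1.23496570e+00, -2.36193001e+01,
        1.69715466e-02,  5.30630437e-03,  2.74132179e-05]), 'tool_pos': array([0.12924648, 0.56010955, 0.23097503]), 'tcp_rot': array([-3.55470577e-01, -3.12134599e+00,  1.17743228e-03]), 'wrist_force': array([0.23066778, 1.09913805, 0.74771358]), 'moment': array([ 0.05478371, -0.00714541,  0.01643181]), 'grasp_force': 0.0, 'width': 0.08555619951506804}
```

View pics/side0.png

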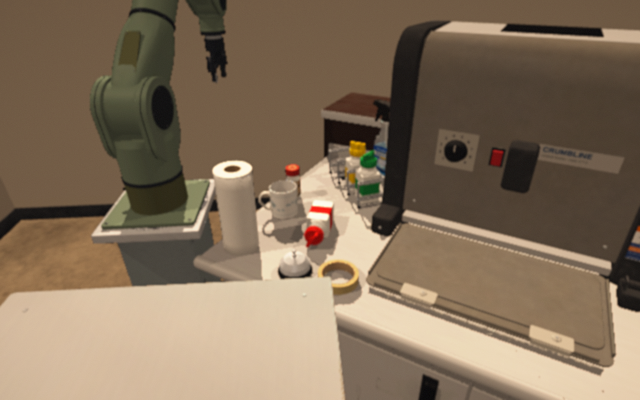

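View pics/top0.png

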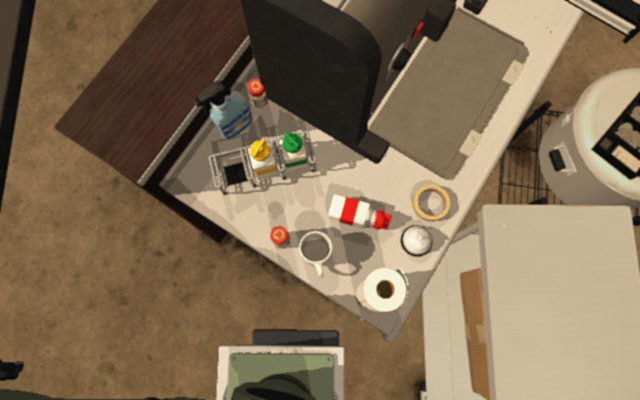

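The side view shows the red jar lying with its cap near (315,235). The green and yellow jars stand in the rack near (365,165), and the roll, mug, bell and tape are in front. In the top view the red band is at (350,212), the cap at (382,219) and the empty lane with its black mat at (234,172). The spray bottle is behind the rack at (228,110).

```bash
cat > h.py <<'E'
import numpy as np, cv2
from scipy.spatial.transform import Rotation as R
from rig import ctrl, vision
def cam(name,s=None):
    i=vision.camera_info(name); f=200/np.tan(np.radians(i["fovy"]/2))
    if name=="wrist":
        T=np.eye(4);T[:3,:3]=R.from_rotvec(s["tcp_rot"]).as_matrix();T[:3,3]=s["tool_pos"]
        T=T@np.array(i["hand_eye"]);return f,i["cx"],i["cy"],T[:3,3],T[:3,:3]
    return f,i["cx"],i["cy"],np.array(i["eye"]),R.from_rotvec(i["attitude"]).as_matrix()
def ray(c,uv):
    d=c[4]@np.array([(uv[0]-c[1])/c[0],(uv[1]-c[2])/c[0],1.]);return c[3],d/np.linalg.norm(d)
def plane(c,uv,z):
    o,d=ray(c,uv);return o+d*(z-o[2])/d[2]
def proj(c,p):
    q=c[4].T@(np.array(p)-c[3]);return np.array([c[1]+c[0]*q[0]/q[2],c[2]+c[0]*q[1]/q[2]])
def tri(rays):
    A=sum(np.eye(3)-np.outer(d,d) for o,d in rays);b=sum((np.eye(3)-np.outer(d,d))@o for o,d in rays)
    p=np.linalg.solve(A,b);return p,[np.linalg.norm(np.cross(p-o,d)) for o,d in rays]
def mask(im,lo,hi):
    return cv2.inRange(cv2.cvtColor(im,cv2.COLOR_RGB2HSV),np.array(lo),np.array(hi))
def red(im): return mask(im,(0,150,90),(8,255,255))|mask(im,(172,150,90),(180,255,255))
def blobs(m,amin=30):
    n,l,st,ce=cv2.connectedComponentsWithStats(m)
    return [(st[i].tolist(),ce[i].round(1).tolist()) for i in range(1,n) if st[i][4]>=amin]
E
python3 - <<'E'
from h import *
t=cam("top");s=cam("side")
pts=dict(band=(350,212,.03),cap=(382,219,.03),mat=(234,172,0),yel=(261,150,.15),grn=(293,143,.15),spray=(212,95,.23),sprayb=(234,115,.1),roll=(386,289,.228),mug=(316,245,.09),bell=(417,240,.04),tape=(432,202,.02),spice=(279,235,.1),tin=(257,92,.1))
for k,v in pts.items(): print(k,plane(t,v[:2],v[2]).round(3))
for n in("top","side"):
    im=cv2.imread(f"pics/{n}0.png")[...,::-1].copy();print(n,blobs(red(im)))
im=cv2.imread("pics/top0.png");cv2.imwrite("pics/topc.png",cv2.resize(im[70:280,190:470],None,fx=2.85,fy=2.85,interpolation=cv2.INTER_CUBIC))
E
```

```text
band [ 0.494 -0.175  0.03 ]
cap [ 0.475 -0.259  0.03 ]
mat [0.61  0.145 0.   ]
yel [0.623 0.053 0.15 ]
grn [ 0.642 -0.026  0.15 ]
spray [0.731 0.165 0.23 ]
sprayb [0.737 0.134 0.1  ]
roll [ 0.282 -0.238  0.228]
mug [ 0.396 -0.086  0.09 ]
bell [ 0.419 -0.348  0.04 ]
tape [ 0.526 -0.396  0.02 ]
spice [0.418 0.006 0.1  ]
tin [0.803 0.076 0.1  ]
top [([414, 22, 10, 15, 71], [418.2, 28.8]), ([248, 78, 16, 19, 156], [255.2, 87.8]), ([340, 197, 19, 28, 340], [348.9, 210.7]), ([372, 210, 20, 19, 249], [381.5, 219.9]), ([271, 226, 17, 19, 146], [279.1, 235.5])]
side [([491, 150, 12, 15, 136], [496.3, 156.9]), ([285, 164, 15, 12, 128], [292.0, 170.1]), ([310, 206, 22, 21, 146], [322.6, 211.3]), ([304, 226, 20, 21, 308], [313.4, 235.3])]
```

View pics/topc.png

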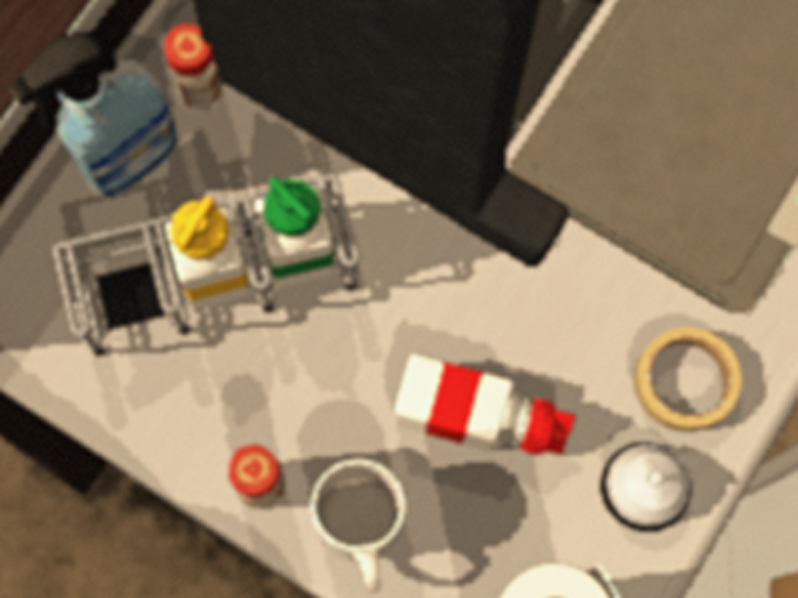

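The crop shows the jar axis running from its base at crop (397,387) to the wing at (572,428). The black mat is at (133,296) in the leftmost lane. I'll bring the wrist camera over the scene.

>>> {"method": "move_arm", "body": {
  "jaw": [0.085,0.085,0.085,0.085,0.085,0.085,0.085,0.085],
  "travel": [
    [0.03,-0.02,0.03],
    [0.07,-0.06,0.05],
    [0.11,-0.1,0.07],
    [0.15,-0.14,0.09],
    [0.19,-0.18,0.1],
    [0.23,-0.22,0.1],
    [0.27,-0.27,0.1],
    [0.31,-0.31,0.1]
  ],
  "spin": [0,0,-10,-20,-30,-40,-50,-60]
}}

```text
time: 1.15
tool_pos: [0.4403, 0.2484, 0.3314]
tcp_rot: [-1.876, -2.52, -0.0]
wrist_force: [0.6, 1.7, -0.2]
width: 0.0851
grasp_force: 0.0
```

```bash
python3 - <<'E'
from h import *
s=ctrl.get_state();print(s["joint_pos"].round(2),s["tool_pos"].round(3));c=cam("wrist",s)
im=vision.read_camera("wrist");cv2.imwrite("pics/w1.png",im[...,::-1])
print(c[3:],[proj(c,p).round() for p in([.61,.145,0],[.49,-.17,.03])])
E
```

```text
[-0.73  0.5   0.27  1.55 -0.14  1.1  -0.14] [0.44  0.248 0.331]
(array([0.42278009, 0.31198196, 0.47306311]), array([[ 0.9584159 ,  0.27555021,  0.07423636],
       [ 0.28537228, -0.92425129, -0.25361824],
       [-0.00127151,  0.26425675, -0.96445153]])) [array([392., 249.]), array([277., 387.])]
```

View pics/w1.png

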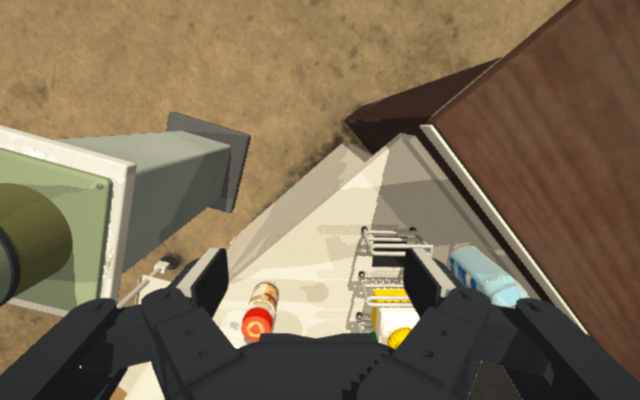

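>>> {"method": "move_arm", "body": {
  "jaw": [0.085,0.085,0.085,0.085,0.085,0.085,0.085,0.085],
  "travel": [
    [0.01,-0.05,0],
    [0.01,-0.1,0],
    [0.02,-0.15,0],
    [0.03,-0.2,0],
    [0.03,-0.25,0],
    [0.04,-0.3,0],
    [0.04,-0.35,-0.01],
    [0.04,-0.4,-0.03]
  ],
  "spin": [-5,-10,-15,-20,-25,-30,-30,-30]
}}

```text
time: 2.2
tool_pos: [0.4794, -0.1512, 0.3011]
tcp_rot: [2.458, 1.956, 0.001]
wrist_force: [1.5, 0.4, 0.6]
width: 0.0851
grasp_force: 0.0
```

```bash
python3 - <<'E'
from h import *
s=ctrl.get_state();print(s["joint_pos"].round(2),s["tool_pos"].round(3),s["joint_velocities"].round(2));c=cam("wrist",s)
im=vision.read_camera("wrist");cv2.imwrite("pics/w2.png",im[...,::-1]);np.save("w2.npy",np.r_[s["tool_pos"],s["tcp_rot"]])
print(blobs(red(im)))
E
```

```text
[ 0.02  0.54  0.4   1.63 -0.24  1.02  0.27] [ 0.479 -0.151  0.301] [ 0.9   0.34 -0.12 -0.   -0.12 -0.32  0.86]
[([205, 25, 47, 48, 986], [227.4, 47.7]), ([219, 38, 15, 18, 178], [225.4, 47.5]), ([309, 172, 46, 29, 1190], [331.2, 186.1]), ([310, 227, 35, 33, 657], [327.8, 242.2])]
```

View pics/w2.png

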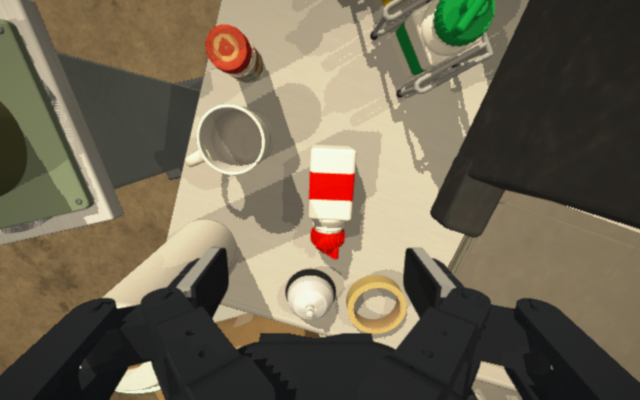

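The second wrist view shows the jar's body centred at (332,184), its cap at (328,242) and the wing end at (333,255). The bell and tape lie beyond it. The arm was still moving when this was taken, so I'll let it settle and measure from two places.

```bash
cat > shot.py <<'E'
import sys
from h import *
for _ in range(3): vision.read_camera("wrist")
s=ctrl.get_state();im=vision.read_camera("wrist");n=sys.argv[1]
cv2.imwrite(f"pics/{n}.png",im[...,::-1]);np.save(n+".npy",np.r_[s["tool_pos"],s["tcp_rot"]])
print(s["tool_pos"].round(4),s["tcp_rot"].round(3),abs(s["joint_velocities"]).max().round(3),s["joint_pos"].round(2))
m=red(im);print(blobs(m,100))
for lab,(st,ce) in enumerate(blobs(m,100)):
    pass
E
python3 shot.py w3
```

```text
[ 0.479  -0.1502  0.3009] [-2.459e+00 -1.954e+00  1.000e-03] 0.041 [ 0.02  0.54  0.4   1.63 -0.24  1.02  0.26]
[([206, 26, 46, 48, 1001], [228.3, 48.6]), ([219, 39, 16, 18, 182], [226.1, 48.9]), ([310, 173, 46, 29, 1186], [332.0, 186.8]), ([311, 228, 35, 32, 660], [328.6, 242.7])]
```

>>> {"method": "move_arm", "body": {
  "jaw": [0.085,0.085,0.085,0.085],
  "travel": [
    [0.015,0.04,0],
    [0.03,0.08,0],
    [0.03,0.08,0],
    [0.03,0.08,0]
  ],
  "spin": [0,0,0,0]
}}

```text
time: 2.95
tool_pos: [0.5092, -0.0695, 0.3015]
tcp_rot: [2.457, 1.957, -0.0]
wrist_force: [0.2, -0.2, 0.7]
width: 0.085
grasp_force: 0.0
```

```bash
python3 shot.py w4
```

```text
[ 0.5091 -0.0703  0.3015] [2.459 1.955 0.   ] 0.004 [-0.15  0.56  0.41  1.59 -0.25  1.04  0.1 ]
[([203, 112, 43, 40, 859], [225.6, 130.8]), ([216, 125, 14, 14, 132], [222.1, 132.6]), ([302, 233, 43, 26, 1001], [322.8, 245.7]), ([304, 279, 33, 31, 546], [320.7, 293.5])]
```

>>> {"method": "move_arm", "body": {
  "jaw": [0.085,0.085,0.085,0.085,0.085,0.085],
  "travel": [
    [0.0,0.05,0],
    [0.0,0.1,0],
    [0.0,0.15,0],
    [0,0.17,0],
    [0,0.17,0],
    [0,0.17,0]
  ],
  "spin": [0,0,0,0,0,0]
}}

```text
time: 3.9
tool_pos: [0.5094, 0.0986, 0.3014]
tcp_rot: [2.46, 1.953, -0.0]
wrist_force: [-0.1, 0.1, 0.9]
width: 0.0848
grasp_force: 0.0
```

```bash
python3 shot.py w5
```

```text
[0.5094 0.099  0.3014] [ 2.46   1.954 -0.   ] 0.008 [-0.49  0.58  0.43  1.57 -0.26  1.05 -0.22]
[([556, 115, 54, 41, 1218], [579.5, 134.1]), ([584, 129, 15, 14, 137], [589.9, 135.4]), ([247, 244, 36, 38, 691], [265.3, 260.6])]
```

View pics/w5.png

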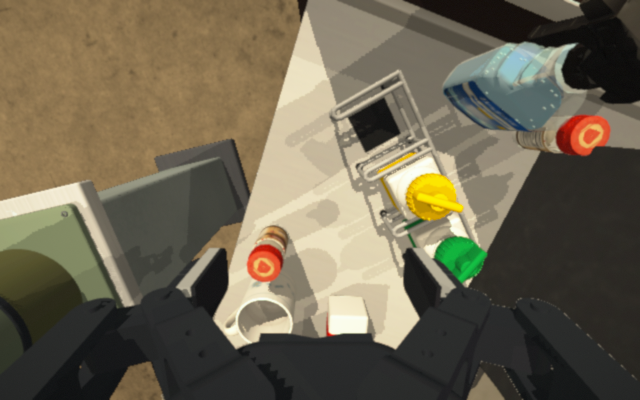

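The mat is seen whole at about (375,122) between two dividers. The spray bottle is near (530,85), close behind the rack.

```bash
cat > meas.py <<'E'
from h import *
def ld(n):
    v=np.load(n+".npy");return cv2.imread(f"pics/{n}.png")[...,::-1].copy(),cam("wrist",dict(tool_pos=v[:3],tcp_rot=v[3:]))
def at(m,uv):
    n,l=cv2.connectedComponents(m);return (l==l[uv[1],uv[0]]).astype(np.uint8)*255
def rect(m):
    c=max(cv2.findContours(m,0,1)[0],key=cv2.contourArea);return cv2.minAreaRect(c)
top=cv2.imread("pics/top0.png")[...,::-1].copy();ct=cam("top")
im5,c5=ld("w5")
print("MAT")
for im,c,uv in((im5,c5,(375,122)),(top,ct,(234,172))):
    m=at(cv2.inRange(im.max(2),0,45),uv); r=rect(m)
    P=np.array([plane(c,p,0)[:2] for p in cv2.boxPoints(r)]);e=np.diff(np.r_[P,P[:1]],axis=0)
    print(np.array(r[0]).round(1),P.mean(0).round(4),np.linalg.norm(e,axis=1).round(4),(np.degrees(np.arctan2(e[:,1],e[:,0]))%90).round(1))
    mu=cv2.moments(m,True);print(" centroid",plane(c,(mu["m10"]/mu["m00"],mu["m01"]/mu["m00"]),0).round(4)); r5=ray(c,r[0]); 
    if c is c5: q=r5
print("mat tri",tri([q,r5]))
print("JAR")
S=[];
for n,b,k in(("w3",(332,187),(328,243)),("w4",(323,246),(320,293))):
    im,c=ld(n);m=red(im);S.append((c,[rect(at(m,x)) for x in (b,k)]))
    d=at(m,k);mu=cv2.moments(d,True);S[-1]+=((mu["m10"]/mu["m00"],mu["m01"]/mu["m00"]),)
    P=np.array([plane(c,p,.06)[:2] for p in cv2.boxPoints(S[-1][1][0])]);e=np.diff(np.r_[P,P[:1]],axis=0)
    print(n,"band",P.mean(0).round(4),np.linalg.norm(e,axis=1).round(4),(np.degrees(np.arctan2(e[:,1],e[:,0]))%90).round(1))
    w=im.copy();hsv=cv2.cvtColor(w,cv2.COLOR_RGB2HSV);x,y=b
    # body (white+red) outline: bright pixels connected to band
    wh=cv2.inRange(hsv,np.array((0,0,195)),np.array((179,45,255)))|m
    bm=at(cv2.morphologyEx(wh,cv2.MORPH_OPEN,np.ones((5,5))),b);r=rect(bm)
    P=np.array([plane(c,p,.06)[:2] for p in cv2.boxPoints(r)]);e=np.diff(np.r_[P,P[:1]],axis=0)
    print("  body",r,P.round(3).tolist(),np.linalg.norm(e,axis=1).round(4),(np.degrees(np.arctan2(e[:,1],e[:,0]))%90).round(1))
    print("  cap centroid at z.04",plane(c,S[-1][2],.04).round(4))
print("band tri",tri([ray(c,r[0][0]) for c,r,_ in S]));print("cap tri",tri([ray(c,k) for c,_,k in S]))
im=cv2.imread("pics/w3.png");cv2.imwrite("pics/w3c.png",cv2.resize(im[140:270,280:380],None,fx=4.5,fy=4.5,interpolation=cv2.INTER_CUBIC))
E
python3 meas.py
```

```text
MAT
[374.3 124.2] [0.6077 0.14  ] [0.0556 0.0547 0.0571 0.0555] [14.5 19.  15.4 17.3]
 centroid [0.6077 0.1402 0.    ]
[234.9 173.6] [0.6057 0.1419] [0.0516 0.0537 0.0512 0.0536] [16.4 16.8 16.2 17.3]
 centroid [0.6058 0.1418 0.    ]
mat tri (array([0.60629294, 0.14104927, 0.00166588]), [np.float64(0.0013066888947985747), np.float64(0.0013066888947985882)])
JAR
w3 band [ 0.4976 -0.1723] [0.0367 0.059  0.0367 0.0605] [75.2 75.5 77.5 75.5]
  body ((332.5, 187.0), (26.0, 45.0), 90.0) [[0.473, -0.148], [0.53, -0.162], [0.524, -0.196], [0.465, -0.183]] [0.0589 0.0352 0.0603 0.0352] [76.9 78.9 76.9 76.5]
  cap centroid at z.04 [ 0.4747 -0.257   0.04  ]
w4 band [ 0.4973 -0.1716] [0.0366 0.0586 0.0367 0.06  ] [74.8 75.3 77.  75.3]
  body ((323.0, 239.5), (75.0, 42.0), 90.0) [[0.484, -0.103], [0.539, -0.116], [0.516, -0.226], [0.457, -0.212]] [0.0565 0.1124 0.0607 0.1124] [76.9 78.3 76.9 76.2]
  cap centroid at z.04 [ 0.4749 -0.2575  0.04  ]
band tri (array([ 0.49742925, -0.17256117,  0.05755964]), [np.float64(0.0002637020705965917), np.float64(0.00026370207059655697)])
cap tri (array([ 0.47495584, -0.25637645,  0.04163662]), [np.float64(0.00018343087732038493), np.float64(0.00018343087732044025)])
```

View pics/w3c.png

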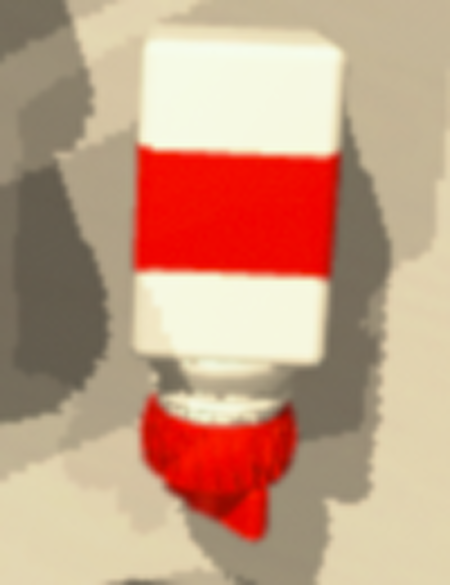

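```bash
python3 - <<'E'
from meas import *
print("----")
c=ld("w3")[1]
g=lambda u,v,z:plane(c,(280+u/4.5,140+v/4.5),z)[:2].round(4)
print("base",g(145,40,.06),g(342,46,.06),"shoulder",g(135,356,.06),g(322,362,.06))
print("skirt low",g(150,398,.03),g(296,404,.03),"mid",g(143,430,.03),g(297,440,.03),"end",g(168,485,.03),g(268,490,.03),"wing",g(255,542,.03))
L=cv2.createLineSegmentDetector().detect(cv2.cvtColor(im5,cv2.COLOR_RGB2GRAY))[0][:,0]
for l in L:
    if 320<l[0]<460 and 60<l[1]<200 and np.hypot(l[2]-l[0],l[3]-l[1])>22:
        a,b=plane(c5,l[:2],.084)[:2],plane(c5,l[2:],.084)[:2];d=b-a
        print(l.round(),a.round(3),b.round(3),(np.degrees(np.arctan2(d[1],d[0]))%90).round(1))
E
```

```text
MAT
[374.3 124.2] [0.6077 0.14  ] [0.0556 0.0547 0.0571 0.0555] [14.5 19.  15.4 17.3]
 centroid [0.6077 0.1402 0.    ]
[234.9 173.6] [0.6057 0.1419] [0.0516 0.0537 0.0512 0.0536] [16.4 16.8 16.2 17.3]
 centroid [0.6058 0.1418 0.    ]
mat tri (array([0.60629294, 0.14104927, 0.00166588]), [np.float64(0.0013066888947985747), np.float64(0.0013066888947985882)])
JAR
w3 band [ 0.4976 -0.1723] [0.0367 0.059  0.0367 0.0605] [75.2 75.5 77.5 75.5]
  body ((332.5, 187.0), (26.0, 45.0), 90.0) [[0.473, -0.148], [0.53, -0.162], [0.524, -0.196], [0.465, -0.183]] [0.0589 0.0352 0.0603 0.0352] [76.9 78.9 76.9 76.5]
  cap centroid at z.04 [ 0.4747 -0.257   0.04  ]
w4 band [ 0.4973 -0.1716] [0.0366 0.0586 0.0367 0.06  ] [74.8 75.3 77.  75.3]
  body ((323.0, 239.5), (75.0, 42.0), 90.0) [[0.484, -0.103], [0.539, -0.116], [0.516, -0.226], [0.457, -0.212]] [0.0565 0.1124 0.0607 0.1124] [76.9 78.3 76.9 76.2]
  cap centroid at z.04 [ 0.4749 -0.2575  0.04  ]
band tri (array([ 0.49742925, -0.17256117,  0.05755964]), [np.float64(0.0002637020705965917), np.float64(0.00026370207059655697)])
cap tri (array([ 0.474
[... 1454 characters left out ...]
9. 353. 178.] [0.55  0.125] [0.556 0.088] 7.9
[368. 197. 377. 224.] [0.569 0.06 ] [0.573 0.022] 6.4
[399. 148. 365. 166.] [0.617 0.11 ] [0.572 0.099] 14.1
[456. 103. 486. 127.] [0.688 0.147] [0.72  0.112] 42.6
[403.  84. 421. 125.] [0.632 0.18 ] [0.645 0.132] 15.6
[435. 150. 425. 125.] [0.658 0.098] [0.65 0.13] 15.2
[423. 120. 401.  70.] [0.648 0.136] [0.632 0.195] 15.6
[434. 152. 448. 179.] [0.657 0.096] [0.67 0.06] 19.4
[445. 105. 422. 118.] [0.675 0.147] [0.648 0.139] 18.3
[427. 125. 449. 113.] [0.653 0.13 ] [0.679 0.138] 15.4
[340.  71. 374.  48.] [0.565 0.211] [0.606 0.225] 19.4
[340. 170. 314. 188.] [0.542 0.101] [0.506 0.086] 21.6
[327. 176. 307. 159.] [0.525 0.098] [0.506 0.123] 37.0
```

The red skirt's widest points are at crop (143,430) and (297,440), so the skirt centre is at about (0.477, -0.252) and the jar axis at 75.3 degrees. The lane yaw is about 15.7 degrees and the mat centre is (0.6065, 0.141). Next is the approach.

>>> {"method": "move_arm", "body": {
  "jaw": [0.085,0.085,0.085,0.085,0.085,0.085,0.085,0.085],
  "travel": [
    [-0.003,-0.04,0],
    [-0.008,-0.09,0],
    [-0.013,-0.14,0],
    [-0.018,-0.19,0],
    [-0.023,-0.24,-0.03],
    [-0.028,-0.29,-0.07],
    [-0.032,-0.33,-0.12],
    [-0.032,-0.352,-0.16]
  ],
  "spin": [0,0,-0.5,-1,-1.6,-1.6,-1.6,-1.6]
}}

```text
time: 5.1
tool_pos: [0.4763, -0.2541, 0.1398]
tcp_rot: [2.488, 1.918, -0.001]
wrist_force: [1.0, 0.2, 0.5]
width: 0.085
grasp_force: 0.0
```

>>> {"method": "move_arm", "body": {
  "jaw": [0.085,0.085,0.085,0.085,0.085,0.085,0.085,0.085],
  "travel": [
    [0,0,-0.02],
    [0,0,-0.05],
    [0,0,-0.08],
    [0,0,-0.1],
    [0,0,-0.115],
    [0,0,-0.125],
    [0,0,-0.132],
    [0,0,-0.132]
  ],
  "spin": [0,0,0,0,0,0,0,0]
}}

```text
time: 6.1
tool_pos: [0.4773, -0.2518, 0.0092]
tcp_rot: [-2.486, -1.921, 0.0]
wrist_force: [0.5, 0.3, -0.2]
width: 0.0848
grasp_force: 0.0
```

```bash
python3 shot.py w6; python3 -c "
from h import *
print(ctrl.get_state()['wrist_force'])"
```

```text
[ 0.4775 -0.2519  0.0097] [2.485 1.921 0.   ] 0.001 [ 0.34  1.02  0.17  1.79 -0.41  0.37  0.56]
[([205, 0, 210, 136, 26587], [309.5, 64.7]), ([250, 248, 117, 91, 6777], [309.6, 293.4])]
[ 0.24894531  0.78740196 -0.54600437]
```

View pics/w6.png

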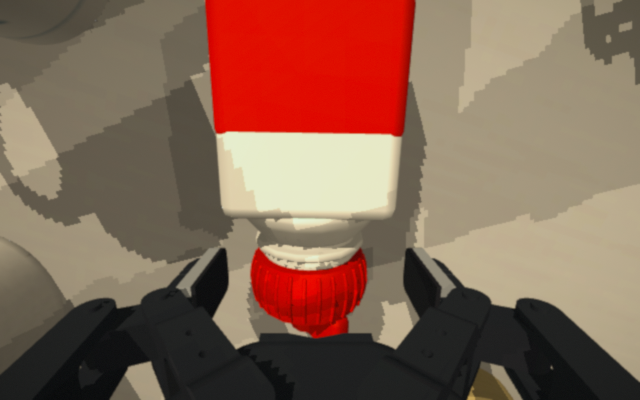

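The skirt at (309,292) is centred between the open pads, so I'll close.

>>> {"method": "move_arm", "body": {
  "jaw": [0.07,0.06,0.05,0.045,0.045,0.045,0.045,0.045],
  "travel": [
    [0,0,0],
    [0,0,0],
    [0,0,0],
    [0,0,0],
    [0,0,0],
    [0,0,0],
    [0,0,0],
    [0,0,0]
  ],
  "spin": [0,0,0,0,0,0,0,0],
  "grip_force": 35
}}

```text
time: 7.3
tool_pos: [0.4773, -0.2519, 0.0095]
tcp_rot: [2.486, 1.921, -0.0]
wrist_force: [-1.2, 0.0, 5.5]
width: 0.0497
grasp_force: 35.2
```

>>> {"method": "move_arm", "body": {
  "jaw": [0.045,0.045,0.045,0.045,0.045,0.045,0.045,0.045],
  "travel": [
    [0.001,0.005,0.018],
    [0.003,0.012,0.034],
    [0.005,0.021,0.05],
    [0.008,0.032,0.064],
    [0.012,0.044,0.076],
    [0.015,0.058,0.087],
    [0.019,0.073,0.095],
    [0.023,0.089,0.101]
  ],
  "spin": [0,0,0,0,0,0,0,0]
}}

```text
time: 8.3
tool_pos: [0.5006, -0.1617, 0.1107]
tcp_rot: [2.486, 1.921, -0.0]
wrist_force: [-1.1, -0.8, -3.5]
width: 0.0496
grasp_force: 36.9
```

>>> {"method": "move_arm", "body": {
  "jaw": [0.045,0.045,0.045,0.045,0.045,0.045,0.045,0.045],
  "travel": [
    [0.005,0.017,0.004],
    [0.009,0.034,0.006],
    [0.013,0.05,0.007],
    [0.018,0.067,0.007],
    [0.018,0.067,0.015],
    [0.018,0.067,0.025],
    [0.018,0.067,0.025],
    [0.018,0.067,0.025]
  ],
  "spin": [0,0,0,0,0,0,0,0]
}}

```text
time: 9.3
tool_pos: [0.5182, -0.0961, 0.1353]
tcp_rot: [-2.486, -1.921, 0.0]
wrist_force: [0.9, -0.6, -6.1]
width: 0.0495
grasp_force: 38.1
```

```bash
python3 shot.py w7; python3 - <<'E'
from h import *
print(ctrl.get_state()['wrist_force'],ctrl.get_state()['width'])
a=vision.read_camera("side");b=vision.read_camera("top");ia=a[120:270,220:420];ib=b[100:250,250:450]
cv2.imwrite("pics/st1.png",cv2.resize(np.hstack([ia,ib])[...,::-1],None,fx=2,fy=2,interpolation=cv2.INTER_CUBIC))
E
```

```text
[ 0.5182 -0.0959  0.1351] [-2.486 -1.921  0.   ] 0.002 [-0.05  0.8   0.33  1.78 -0.42  0.63  0.27]
[([58, 65, 100, 82, 3837], [105.7, 101.7]), ([84, 88, 30, 33, 647], [97.1, 106.8]), ([269, 140, 96, 21, 1665], [316.5, 149.4]), ([259, 215, 115, 122, 10511], [314.7, 273.4])]
[-0.9203703  -0.45225089 -5.7674298 ] 0.04935431564478638
```

View pics/st1.png

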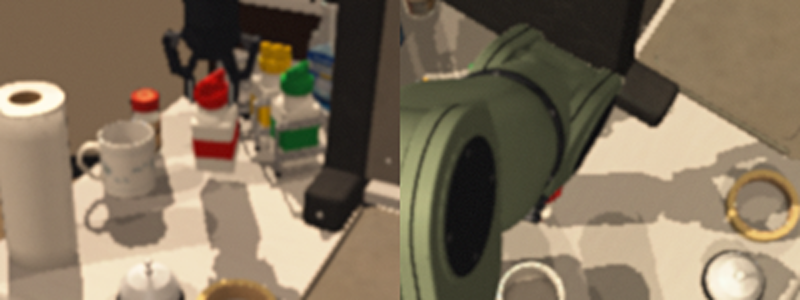

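The side view shows the jar hanging close to upright below the hand, with the cap near (212,90). I'll check the tilt from the wrist view.

```bash
python3 - <<'E'
from h import *
v=np.load("w7.npy");c=cam("wrist",dict(tool_pos=v[:3],tcp_rot=v[3:]))
u=np.array([.254,.967,0]);z=np.array([0,0,1.]);G=v[:3]+.019*z
for ph in (-10,-5,0,5,10,15,20,25,30):
    p=np.radians(ph);a=np.cos(p)*z-np.sin(p)*u; n=np.cos(p)*u+np.sin(p)*z   # ph>0: base forward (towards +u), cap back
    B=G-.131*a
    print(ph,"band lo/hi row",[proj(c,B+k*a+.03*n).round(0)[1] for k in(.031,.067)],"shoulder98",proj(c,B+.098*a+.03*n).round(0)[1],"skirt118,140",[proj(c,B+k*a+.025*n).round(0)[1] for k in(.12,.14)],"base z",B[2].round(3))
im=cv2.imread("pics/w7.png");print([im[r,315].tolist() for r in range(100,230,8)])
E
```

```text
-10 band lo/hi row [np.float64(193.0), np.float64(197.0)] shoulder98 201.0 skirt118,140 [np.float64(215.0), np.float64(221.0)] base z 0.025
-5 band lo/hi row [np.float64(182.0), np.float64(189.0)] shoulder98 196.0 skirt118,140 [np.float64(214.0), np.float64(224.0)] base z 0.024
0 band lo/hi row [np.float64(172.0), np.float64(181.0)] shoulder98 192.0 skirt118,140 [np.float64(213.0), np.float64(228.0)] base z 0.023
5 band lo/hi row [np.float64(161.0), np.float64(173.0)] shoulder98 188.0 skirt118,140 [np.float64(213.0), np.float64(231.0)] base z 0.024
10 band lo/hi row [np.float64(150.0), np.float64(166.0)] shoulder98 185.0 skirt118,140 [np.float64(213.0), np.float64(236.0)] base z 0.025
15 band lo/hi row [np.float64(139.0), np.float64(158.0)] shoulder98 181.0 skirt118,140 [np.float64(213.0), np.float64(241.0)] base z 0.028
20 band lo/hi row [np.float64(128.0), np.float64(151.0)] shoulder98 179.0 skirt118,140 [np.float64(214.0), np.float64(246.0)] base z 0.031
25 band lo/hi row [np.float64(117.0), np.float64(145.0)] shoulder98 177.0 skirt118,140 [np.float64(216.0), np.float64(251.0)] base z 0.035
30 band lo/hi row [np.float64(106.0), np.float64(138.0)] shoulder98 175.0 skirt118,140 [np.float64(218.0), np.float64(257.0)] base z 0.041
[[167, 198, 218], [164, 198, 215], [155, 188, 204], [145, 173, 188], [211, 240, 247], [28, 48, 232], [0, 3, 233], [0, 6, 234], [216, 242, 247], [216, 242, 247], [228, 249, 246], [233, 251, 246], [236, 252, 246], [235, 252, 246], [169, 205, 221], [0, 2, 221], [0, 1, 235]]
```

The jar is tilted about 14° with its base toward +y. I'll ease the grip, touch down and drag forward to square it on the counter.

>>> {"method": "move_arm", "body": {
  "jaw": [0.045,0.045,0.045,0.045,0.045,0.045,0.045,0.045],
  "travel": [
    [0,0,0],
    [0,0,0],
    [0,0,-0.007],
    [0,0,-0.014],
    [0.001,0.004,-0.02],
    [0.003,0.012,-0.022],
    [0.006,0.022,-0.023],
    [0.008,0.03,-0.024]
  ],
  "spin": [0,0,0,0,0,0,0,0],
  "grip_force": 20
}}

```text
time: 10.6
tool_pos: [0.5272, -0.065, 0.1118]
tcp_rot: [2.484, 1.921, 0.003]
wrist_force: [0.6, 2.0, 8.2]
width: 0.0493
grasp_force: 39.9
```

```bash
cat > tilt.py <<'E'
import sys
from h import *
n=sys.argv[1]
for _ in range(2): vision.read_camera("wrist")
s=ctrl.get_state();im=vision.read_camera("wrist");cv2.imwrite(f"pics/{n}.png",im[...,::-1])
c=cam("wrist",s);X=R.from_rotvec(s["tcp_rot"]).as_matrix();u=X[:,0];u[2]=0;u/=np.linalg.norm(u)
z=np.array([0,0,1.]);G=s["tool_pos"]+.019*z
m=red(im);col=m[:, 312:319].mean(1)>128;r=np.where(col)[0];seg=np.split(r,np.where(np.diff(r)>1)[0]+1)
print("red segs",[(int(q[0]),int(q[-1])) for q in seg if len(q)],"tool x deg",np.degrees(np.arctan2(u[1],u[0])).round(1),s["tool_pos"].round(4),"F",s["wrist_force"].round(1),"w",s["width"].round(4),"j7",s["joint_pos"][6].round(2),"t",s["time"])
for ph in (-5,0,5,10,15):
    p=np.radians(ph);a=np.cos(p)*z-np.sin(p)*u;k=np.cos(p)*u+np.sin(p)*z;B=G-.131*a
    print(ph,[int(proj(c,B+q*a+.03*k)[1]) for q in(.031,.067,.098)],"B",B.round(3))
E
python3 tilt.py w8
```

```text
Traceback (most recent call last):
  File "tilt.py", line 9, in <module>
    print("red segs",[(int(q[0]),int(q[-1])) for q in seg if len(q)],"tool x deg",np.degrees(np.arctan2(u[1],u[0])).round(1),s["tool_pos"].round(4),"F",s["wrist_force"].round(1),"w",s["width"].round(4),"j7",s["joint_pos"][6].round(2),"t",s["time"])
                                                                                                                                                                                      ^^^^^^^^^^^^^^^^
AttributeError: 'float' object has no attribute 'round'
```

```bash
sed -i 's/s\["width"\].round(4)/round(float(s["width"]),4)/;s/s\["time"\])/s["time"],s["grasp_force"])/' tilt.py; python3 tilt.py w8
```

```text
red segs [(169, 177), (217, 329)] tool x deg 75.4 [ 0.5272 -0.0653  0.1118] F [ 1.2  1.7 10.3] w 0.0494 j7 0.24 t 10.85 40.141505571082234
-5 [182, 188, 196] B [ 0.524 -0.076  0.   ]
0 [171, 180, 191] B [ 0.527 -0.065 -0.   ]
5 [160, 173, 187] B [ 0.53  -0.054  0.   ]
10 [149, 165, 184] B [ 0.533 -0.043  0.002]
15 [139, 158, 181] B [ 0.536 -0.032  0.004]
```

The jar is now within about 2° of vertical. I'll lift it slightly, turn it 30° and carry it to the front of the lane.

>>> {"method": "move_arm", "body": {
  "jaw": [0.045,0.045,0.045,0.045,0.045,0.045,0.045,0.045],
  "travel": [
    [0,0,0.01],
    [-0.004,0.02,0.012],
    [-0.01,0.05,0.012],
    [-0.015,0.085,0.012],
    [-0.02,0.12,0.012],
    [-0.025,0.15,0.012],
    [-0.027,0.17,0.012],
    [-0.027,0.1765,0.012]
  ],
  "spin": [0,3,8,14,20,25,29,30.3]
}}

```text
time: 11.9
tool_pos: [0.4991, 0.1118, 0.1233]
tcp_rot: [-1.893, -2.507, 0.0]
wrist_force: [-0.4, -0.3, -6.3]
width: 0.0493
grasp_force: 39.0
```

```bash
python3 tilt.py w9; python3 - <<'E'
from h import *
a=cv2.imread("pics/w9.png");b=vision.read_camera("side")[100:220,260:420,::-1]
cv2.imwrite("pics/st2.png",np.vstack([np.hstack([a[:,120:520]]),cv2.resize(b,(400,200) if 0 else (266,200)) if 0 else cv2.copyMakeBorder(cv2.resize(b,(266,200)),0,0,0,134,cv2.BORDER_CONSTANT)]))
E
```

```text
red segs [(163, 173), (217, 329)] tool x deg 105.7 [0.4994 0.1107 0.1233] F [-0.3 -0.8 -5.3] w 0.0498 j7 0.32 t 12.0 38.97869864478707
-5 [181, 187, 194] B [0.503 0.1   0.012]
0 [170, 179, 190] B [0.499 0.111 0.011]
5 [159, 171, 186] B [0.496 0.122 0.012]
10 [148, 164, 183] B [0.493 0.133 0.013]
15 [137, 157, 179] B [0.49  0.143 0.016]
```

View pics/st2.png

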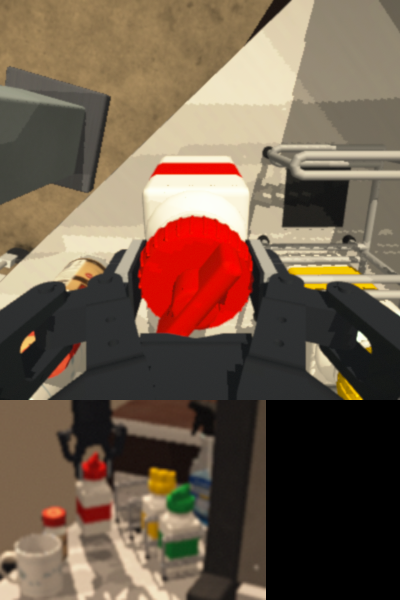

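The jar is upright with about 3.5° of tilt toward the left, and the mat is at about (435,205) in the full frame. I'll set it down to square it, then re-measure the mat.

>>> {"method": "move_arm", "body": {
  "jaw": [0.045,0.045,0.045,0.045],
  "travel": [
    [0,0,-0.008],
    [0,0,-0.012],
    [0,0,-0.012],
    [0,0,-0.012]
  ],
  "spin": [0,0,0,0]
}}

```text
time: 12.6
tool_pos: [0.4999, 0.1109, 0.1121]
tcp_rot: [1.897, 2.503, 0.003]
wrist_force: [-3.8, 3.6, 24.0]
width: 0.0492
grasp_force: 41.0
```

```bash
python3 tilt.py w10; python3 - <<'E'
from h import *
s=ctrl.get_state();c=cam("wrist",s);im=cv2.imread("pics/w10.png")[...,::-1].copy()
m=cv2.inRange(im.max(2),0,45);n,l=cv2.connectedComponents(m);m=(l==l[205,435]).astype(np.uint8)*255
k=max(cv2.findContours(m,0,1)[0],key=cv2.contourArea);r=cv2.minAreaRect(k)
P=np.array([plane(c,p,0)[:2] for p in cv2.boxPoints(r)]);print(cv2.boundingRect(k),P.round(4).tolist(),P.mean(0).round(4))
M=np.array([.6065,.141,0]);l_=np.array([.9627,.2706,0]);y=np.array([-.2706,.9627,0])
print("expected mat corners px",[proj(c,M+.029*(a*l_+b*y)).round().tolist() for a,b in((-1,-1),(-1,1),(1,1),(1,-1))])
L=cv2.createLineSegmentDetector().detect(cv2.cvtColor(im,cv2.COLOR_RGB2GRAY))[0][:,0]
for q in L:
    if q[0]>380 and q[1]<270 and np.hypot(q[2]-q[0],q[3]-q[1])>40:
        o=[]
        for z in(.084,.03):
            a,b=plane(c,q[:2],z),plane(c,q[2:],z);o+=[((a-M)@y).round(4),((b-M)@y).round(4)]
        print(q.round(),o)
E
```

```text
red segs [(164, 174), (217, 329)] tool x deg 105.7 [0.4999 0.111  0.1121] F [-2.8  3.5 24.2] w 0.0496 j7 0.32 t 12.7 41.00698409602046
-5 [181, 187, 194] B [0.503 0.1   0.001]
0 [170, 179, 190] B [0.5   0.111 0.   ]
5 [159, 171, 186] B [0.497 0.122 0.001]
10 [148, 164, 183] B [0.494 0.133 0.002]
15 [137, 157, 179] B [0.491 0.144 0.005]
(406, 172, 67, 59) [[0.5863, 0.1056], [0.5738, 0.1565], [0.6291, 0.1651], [0.6446, 0.1143]] [0.6085 0.1354]
expected mat corners px [[404.0, 229.0], [409.0, 166.0], [476.0, 166.0], [467.0, 229.0]]
[408.   0. 277. 127.] [np.float64(0.1244), np.float64(0.0628), np.float64(0.1431), np.float64(0.0618)]
[508. 173. 429. 173.] [np.float64(0.0369), np.float64(0.0368), np.float64(0.0277), np.float64(0.0277)]
[404. 230. 409. 168.] [np.float64(0.0021), np.float64(0.0398), np.float64(-0.0182), np.float64(0.0315)]
[467. 231. 406. 231.] [np.float64(0.0013), np.float64(0.0009), np.float64(-0.0192), np.float64(-0.0197)]
[427. 167. 478. 168.] [np.float64(0.0401), np.float64(0.0399), np.float64(0.032), np.float64(0.0317)]
[407. 267. 474. 266.] [np.float64(-0.0233), np.f
[... 1417 characters left out ...]
p.float64(0.0204), np.float64(-0.0085), np.float64(0.0059), np.float64(-0.0321)]
[541. 253. 556. 184.] [np.float64(-0.0138), np.float64(0.0302), np.float64(-0.0392), np.float64(0.0189)]
[489. 236. 498. 184.] [np.float64(-0.002), np.float64(0.0301), np.float64(-0.0236), np.float64(0.0187)]
[563. 181. 539. 284.] [np.float64(0.0321), np.float64(-0.0353), np.float64(0.0213), np.float64(-0.0675)]
[570.  95. 509.  -0.] [np.float64(0.0796), np.float64(0.1245), np.float64(0.084), np.float64(0.1432)]
[626. 182. 572.  98.] [np.float64(0.0312), np.float64(0.0781), np.float64(0.0202), np.float64(0.082)]
[570.   0. 618.  81.] [np.float64(0.1244), np.float64(0.0863), np.float64(0.143), np.float64(0.0929)]
```

The mat edges match the expected pixels to within about 2 px, and the left upper rod's inner edge is at +33 mm. The jar reads the same flat and lifted, so it hangs true. Sliding it in.

>>> {"method": "move_arm", "body": {
  "jaw": [0.045,0.045,0.045,0.045,0.045,0.045,0.045,0.045],
  "travel": [
    [0,0,0.005],
    [0.01,0.0028,0.005],
    [0.024,0.0068,0.005],
    [0.038,0.0107,0.005],
    [0.05,0.0141,0.005],
    [0.06,0.0169,0.005],
    [0.07,0.0197,0.005],
    [0.07,0.0197,0.005]
  ],
  "spin": [0,0,0,0,0,0,0,0]
}}

```text
time: 13.75
tool_pos: [0.5611, 0.1276, 0.115]
tcp_rot: [-1.89, -2.491, 0.026]
wrist_force: [-61.3, -17.9, 38.9]
width: 0.0493
grasp_force: 44.4
```

```bash
python3 tilt.py w11|head -1
```

```text
red segs [(217, 336)] tool x deg 105.6 [0.5611 0.1276 0.1151] F [-59.7 -16.9  37.6] w 0.0492 j7 0.27 t 13.85 44.24146540404763
```

The jar is jammed, with 61 N along the lane. I'll back off to relieve it and look.

>>> {"method": "move_arm", "body": {
  "jaw": [0.045,0.045,0.045],
  "travel": [
    [-0.006,-0.0016,0],
    [-0.012,-0.0032,0],
    [-0.012,-0.0032,0]
  ],
  "spin": [0,0,0]
}}

```text
time: 14.28
tool_pos: [0.5574, 0.1272, 0.116]
tcp_rot: [-1.897, -2.504, 0.001]
wrist_force: [-1.3, -1.9, -4.8]
width: 0.0493
grasp_force: 34.8
```

```bash
python3 tilt.py w12|head -3; python3 - <<'E'
from h import *
a=cv2.imread("pics/w12.png")[:,100:];b=vision.read_camera("side")[110:220,300:420,::-1]
b=cv2.resize(b,(218,200),interpolation=cv2.INTER_CUBIC);t=vision.read_camera("top")[120:220,190:300,::-1];t=cv2.resize(t,(220,200))
r=np.hstack([b,t,np.zeros((200,102,3),np.uint8)]);cv2.imwrite("pics/st3.png",np.vstack([a,r]))
E
```

```text
red segs [(217, 337)] tool x deg 105.7 [0.5576 0.1271 0.116 ] F [-2.2 -2.1 -4.1] w 0.0496 j7 0.28 t 14.375 34.78463371284306
-5 [181, 187, 194] B [0.561 0.116 0.004]
0 [170, 179, 190] B [0.558 0.127 0.004]
```

View pics/st3.png

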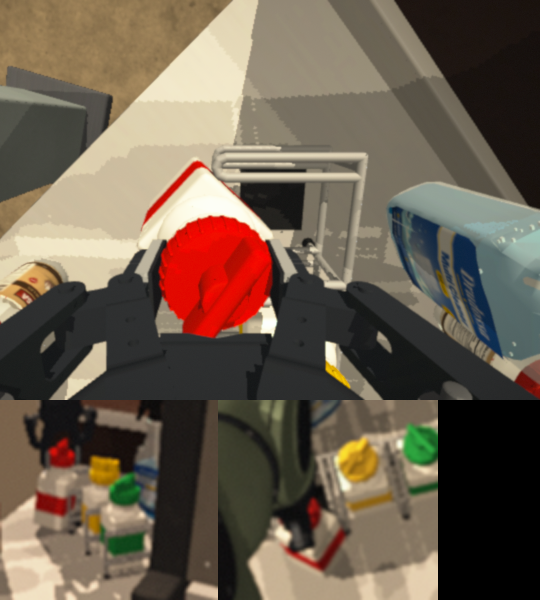

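The jar body has turned about 45° in the grip. Its corner points at the camera at about (300,162) full frame, because the left nose caught it: the jar sat about 4 mm left of the hand centre. I'll back out, stand it on the counter, release and measure it again.

>>> {"method": "move_arm", "body": {
  "jaw": [0.045,0.045,0.045,0.045,0.045,0.045,0.045,0.045],
  "travel": [
    [-0.014,-0.004,0],
    [-0.035,-0.01,0],
    [-0.056,-0.0158,0],
    [-0.074,-0.021,0],
    [-0.0866,-0.0244,0],
    [-0.0866,-0.0244,-0.002],
    [-0.0866,-0.0244,-0.0045],
    [-0.0866,-0.0244,-0.0045]
  ],
  "spin": [0,0,0,0,0,0,0,0]
}}

```text
time: 15.52
tool_pos: [0.4718, 0.1029, 0.1132]
tcp_rot: [1.897, 2.503, 0.003]
wrist_force: [-8.1, -2.1, 39.1]
width: 0.0498
grasp_force: 39.0
```

>>> {"method": "move_arm", "body": {
  "jaw": [0.055,0.065,0.075,0.08,0.085,0.085,0.085,0.085],
  "travel": [
    [0,0,0],
    [0,0,0],
    [0,0,0],
    [0,0,0],
    [0,0,0.04],
    [0,0,0.09],
    [0,0,0.13],
    [0,0,0.13]
  ],
  "spin": [0,0,0,0,0,0,0,0]
}}

```text
time: 16.52
tool_pos: [0.4717, 0.1031, 0.2441]
tcp_rot: [1.895, 2.502, 0.006]
wrist_force: [-0.1, 0.5, -1.0]
width: 0.085
grasp_force: 0.0
```

```bash
python3 tilt.py w13|head -1; python3 - <<'E'
from h import *
s=ctrl.get_state();np.save("w13.npy",np.r_[s["tool_pos"],s["tcp_rot"]]);c=cam("wrist",s)
im=cv2.imread("pics/w13.png");print(blobs(red(im[...,::-1].copy()),200), s["time"])
print(proj(c,[s["tool_pos"][0],s["tool_pos"][1],.14]),proj(c,[s["tool_pos"][0],s["tool_pos"][1],0]))
cv2.imwrite("pics/w13c.png",cv2.resize(im[130:330,220:420],None,fx=3,fy=3,interpolation=cv2.INTER_CUBIC))
E
```

```text
red segs [(161, 164), (182, 220)] tool x deg 105.7 [0.4707 0.103  0.2416] F [-0.7 -0.2  0.2] w 0.0845 j7 0.26 t 16.625 0.0
[([265, 173, 59, 63, 2722], [293.0, 202.5]), ([226, 240, 43, 46, 1014], [247.8, 259.7]), ([586, 277, 54, 39, 1153], [609.6, 293.7])] 16.675
[314.34780694 201.79742144] [314.98969851 173.76656264]
```

View pics/w13c.png

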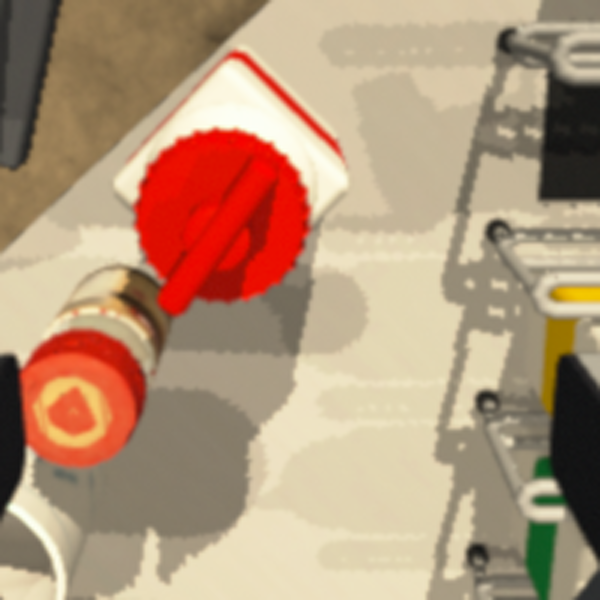

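The jar stands upright with its cap circle centred at crop (222,215), full frame (294,202). Body corners are at crop (237,52), (115,190) and (347,185), so the yaw is about 45° to the lane. The spice jar is near crop (90,390).

```bash
python3 - <<'E'
from h import *
v=np.load("w13.npy");c=cam("wrist",dict(tool_pos=v[:3],tcp_rot=v[3:]))
g=lambda a,b,z:plane(c,(220+a/3,130+b/3),z)[:2]
print("cap ctr",g(222,215,.134).round(4), "w",np.linalg.norm(g(136,215,.134)-g(308,215,.134)))
T,L,Rr=g(237,52,.096),g(115,188,.096),g(347,186,.096)
print("corners",T.round(4),L.round(4),Rr.round(4),"mid LR",((L+Rr)/2).round(4),np.linalg.norm(T-L),np.linalg.norm(T-Rr),np.linalg.norm(L-Rr))
# edges: band lines T->R and T->L
for a,b in((T,L),(T,Rr)):
    d=b-a;print("edge deg",np.degrees(np.arctan2(d[1],d[0]))%90)
w=g(268,170,.152)-g(170,305,.152);print("wing",np.linalg.norm(w),np.degrees(np.arctan2(w[1],w[0])),((g(268,170,.152)+g(170,305,.152))/2).round(4))
sp=plane(c,(220+90/3,130+405/3),.106);print("spice",sp)
E
```

```text
cap ctr [0.4538 0.0967] w 0.050038840124521665
corners [0.4448 0.1394] [0.4171 0.0853] [0.4912 0.1068] mid LR [0.4542 0.0961] 0.06076838104552429 0.05671434091472185 0.07714774557707339
edge deg 62.87940932854136
edge deg 54.89422585699504
wing 0.04710673074281979 70.03055612989357 [0.4544 0.0949]
spice [0.42698352 0.01095564 0.106     ]
```

The jar is centred at (0.454, 0.0965) with yaw 60.5°. I'll regrip it centred, press, unscrew 45° to restore the cap's margin, then lift and turn the jar back to the lane's yaw.

>>> {"method": "move_arm", "body": {
  "jaw": [0.085,0.085,0.085,0.085,0.085,0.085,0.085,0.085],
  "travel": [
    [-0.0167,-0.0065,0],
    [-0.0167,-0.0065,0],
    [-0.0167,-0.0065,-0.03],
    [-0.0167,-0.0065,-0.06],
    [-0.0167,-0.0065,-0.09],
    [-0.0167,-0.0065,-0.115],
    [-0.0167,-0.0065,-0.1296],
    [-0.0167,-0.0065,-0.1296]
  ],
  "spin": [0,0,0,0,0,0,0,0]
}}

```text
time: 17.68
tool_pos: [0.4538, 0.0963, 0.111]
tcp_rot: [-1.897, -2.503, 0.003]
wrist_force: [-0.1, -0.1, 0.1]
width: 0.0853
grasp_force: 0.0
```

>>> {"method": "move_arm", "body": {
  "jaw": [0.07,0.06,0.05,0.045,0.045,0.045,0.045,0.045],
  "travel": [
    [0,0,0],
    [0,0,0],
    [0,0,0],
    [0,0,0],
    [0,0,0],
    [0,0,0],
    [0,0,0],
    [0,0,0]
  ],
  "spin": [0,0,0,0,0,0,0,0],
  "grip_force": 35
}}

```text
time: 18.68
tool_pos: [0.4538, 0.0963, 0.1126]
tcp_rot: [-1.897, -2.504, -0.0]
wrist_force: [-3.1, -0.3, 8.2]
width: 0.0501
grasp_force: 34.7
```

>>> {"method": "move_arm", "body": {
  "jaw": [0.045,0.045,0.045,0.045,0.045,0.045,0.045,0.045],
  "travel": [
    [0,0,-0.0008],
    [0,0,-0.0008],
    [0,0,-0.0006],
    [0,0,-0.0004],
    [0,0,-0.0002],
    [0,0,0],
    [0,0,0],
    [0,0,0]
  ],
  "spin": [0,0,9,18,27,36,44.8,44.8]
}}

```text
time: 19.68
tool_pos: [0.4539, 0.0963, 0.1129]
tcp_rot: [0.796, 3.039, 0.001]
wrist_force: [-4.2, -0.7, 18.3]
width: 0.0497
grasp_force: 35.4
```

```bash
python3 tilt.py w14|head -1; python3 - <<'E'
from h import *
im=cv2.imread("pics/w14.png")
cv2.imwrite("pics/w14c.png",im[100:350,180:450])
E
```

```text
red segs [(171, 179), (216, 327)] tool x deg 150.5 [0.4539 0.0964 0.1129] F [-5.1  0.5 18.2] w 0.0497 j7 0.81 t 19.775 35.38809743709862
```

The wrist band segment (rows 171–179) matches a square-on, centred upright jar. I've used up my picture views, so I'll check the yaw numerically from here.

```bash
cat > yaw.py <<'E'
import sys
from h import *
im=cv2.imread(f"pics/{sys.argv[1]}.png")[...,::-1].copy();m=red(im);p=[]
for x in range(285,346,4):
    r=np.where(m[120:205,x])[0]+120
    if len(r): p.append((x,int(r[0]),int(r[-1])))
print(p)
if len(p)>4:
    s=ctrl.get_state();c=cam("wrist",s);zb=float(sys.argv[2]);f=np.polyfit([q[0] for q in p],[q[1] for q in p],1)
    a,b=[plane(c,(x,np.polyval(f,x)),zb+.031) for x in(290,340)];d=b-a
    y=np.degrees(np.arctan2(d[1],d[0]));t=s["tool_pos"];k=np.array([-d[1],d[0]])/np.hypot(d[0],d[1])
    print("face deg",y.round(1),"axis offset along face normal (mm)",round(((a[:2]-t[:2])@k-.03)*1000,1))
E
python3 yaw.py w14 0
```

```text
[(285, 172, 179), (289, 172, 179), (293, 171, 179), (297, 171, 179), (301, 171, 179), (305, 171, 179), (309, 171, 179), (313, 171, 179), (317, 171, 179), (321, 171, 179), (325, 171, 179), (329, 171, 179), (333, 171, 179), (337, 171, 178), (341, 171, 178), (345, 171, 178)]
face deg 61.0 axis offset along face normal (mm) -1.1
```

>>> {"method": "move_arm", "body": {
  "jaw": [0.045,0.045,0.045,0.045,0.045,0.045,0.045,0.045],
  "travel": [
    [0,0,0.005],
    [0,0,0.006],
    [0,0,0.006],
    [0,0,0.006],
    [0,0,0.006],
    [0,0,0.006],
    [0,0,0.006],
    [0,0,0.006]
  ],
  "spin": [0,-5,-12,-20,-28,-36,-42,-44.8]
}}

```text
time: 20.82
tool_pos: [0.454, 0.0964, 0.1182]
tcp_rot: [-1.899, -2.503, 0.0]
wrist_force: [-0.3, -0.0, -5.8]
width: 0.0494
grasp_force: 37.5
```

```bash
python3 tilt.py w15|head -3;python3 yaw.py w15 0.005
```

```text
red segs [(172, 179), (215, 327)] tool x deg 105.7 [0.4539 0.0964 0.1182] F [-0.2 -0.1 -5.8] w 0.0494 j7 0.36 t 20.925 37.49749490059912
-5 [181, 187, 194] B [0.457 0.085 0.007]
0 [170, 179, 190] B [0.454 0.096 0.006]
[(285, 172, 180), (289, 172, 180), (293, 172, 179), (297, 172, 179), (301, 172, 179), (305, 172, 179), (309, 172, 179), (313, 172, 179), (317, 172, 179), (321, 172, 179), (325, 172, 179), (329, 171, 179), (333, 171, 179), (337, 171, 179), (341, 171, 179), (345, 171, 178)]
face deg 16.9 axis offset along face normal (mm) -1.0
```

>>> {"method": "move_arm", "body": {
  "jaw": [0.045,0.045,0.045,0.045,0.045,0.045,0.045,0.045],
  "travel": [
    [0.015,0.006,0],
    [0.037,0.0125,0],
    [0.055,0.0175,0],
    [0.067,0.0208,-0.001],
    [0.077,0.0236,-0.002],
    [0.086,0.0262,-0.002],
    [0.096,0.029,-0.002],
    [0.096,0.029,-0.002]
  ],
  "spin": [0,-0.4,-0.8,-0.8,-0.8,-0.8,-0.8,-0.8]
}}

```text
time: 21.98
tool_pos: [0.5502, 0.1254, 0.116]
tcp_rot: [-1.914, -2.491, 0.0]
wrist_force: [-0.4, 1.0, -6.2]
width: 0.0496
grasp_force: 37.7
```

```bash
python3 tilt.py w16|head -3;python3 yaw.py w16 0.004
```

```text
red segs [(172, 179), (215, 327)] tool x deg 104.9 [0.5496 0.1252 0.1161] F [-0.4  0.6 -5.2] w 0.0499 j7 0.29 t 22.075 37.68824762664735
-5 [181, 187, 194] B [0.553 0.114 0.005]
0 [170, 179, 190] B [0.55  0.125 0.004]
[(285, 172, 180), (289, 172, 180), (293, 172, 179), (297, 172, 179), (301, 172, 179), (305, 172, 179), (309, 172, 179), (313, 172, 179), (317, 172, 179), (321, 172, 179), (325, 173, 179), (341, 171, 172), (345, 171, 171)]
face deg 15.5 axis offset along face normal (mm) -1.0
```

>>> {"method": "move_arm", "body": {
  "jaw": [0.045,0.045,0.045,0.045,0.045,0.045,0.045,0.045],
  "travel": [
    [0.009,0.0025,0],
    [0.019,0.0053,0],
    [0.028,0.0079,0],
    [0.037,0.0104,0],
    [0.045,0.0126,0],
    [0.051,0.0143,0],
    [0.056,0.0157,0],
    [0.056,0.0157,0]
  ],
  "spin": [0,0,0,0,0,0,0,0]
}}

```text
time: 23.12
tool_pos: [0.6061, 0.1411, 0.1161]
tcp_rot: [-1.915, -2.491, 0.0]
wrist_force: [-0.9, 0.6, -5.5]
width: 0.0495
grasp_force: 37.7
```

```bash
python3 tilt.py w17|head -3;python3 yaw.py w17 0.004
```

```text
red segs [(171, 172), (215, 327)] tool x deg 104.9 [0.6058 0.141  0.1162] F [-0.4  0.9 -6. ] w 0.049 j7 0.25 t 23.225 37.74437257088721
-5 [181, 187, 194] B [0.609 0.13  0.005]
0 [170, 179, 190] B [0.606 0.141 0.004]
[(285, 172, 172), (289, 172, 172), (293, 172, 172), (297, 172, 172), (301, 172, 172), (305, 171, 172), (309, 171, 172), (313, 171, 172), (317, 171, 172), (321, 171, 172), (325, 171, 172), (329, 171, 171), (333, 171, 172), (337, 171, 172), (341, 171, 171), (345, 171, 171)]
face deg 16.0 axis offset along face normal (mm) -0.6
```

The jar is in without contact. I'll set it down and release.

>>> {"method": "move_arm", "body": {
  "jaw": [0.045,0.045,0.045,0.045,0.045,0.055,0.062,0.062],
  "travel": [
    [0,0,-0.002],
    [0,0,-0.0038],
    [0,0,-0.0038],
    [0,0,-0.0038],
    [0,0,-0.0036],
    [0,0,-0.0036],
    [0,0,-0.0036],
    [0,0,-0.0036]
  ],
  "spin": [0,0,0,0,0,0,0,0]
}}

```text
time: 24.28
tool_pos: [0.6061, 0.141, 0.1126]
tcp_rot: [1.914, 2.491, 0.0]
wrist_force: [-0.3, -0.1, -0.5]
width: 0.0622
grasp_force: 0.0
```

```bash
python3 tilt.py w18|head -3;python3 yaw.py w18 0; python3 - <<'E'
from h import *
im=cv2.imread("pics/w18.png")[...,::-1].copy();s=ctrl.get_state();c=cam("wrist",s)
b=[q for q in blobs(red(im),2000)];print(b)
im=vision.read_camera("side");print(blobs(red(im),20))
E
```

```text
red segs [(171, 173), (216, 329)] tool x deg 104.9 [0.606  0.1411 0.1125] F [ 0.6 -0.2 -0.4] w 0.0624 j7 0.25 t 24.375 0.0
-5 [181, 187, 194] B [0.609 0.13  0.001]
0 [170, 179, 190] B [0.606 0.141 0.001]
[(285, 172, 173), (289, 172, 173), (293, 172, 173), (297, 172, 173), (301, 171, 173), (305, 171, 173), (309, 171, 173), (313, 172, 173), (317, 171, 173), (321, 171, 173), (325, 171, 173), (329, 171, 173), (333, 171, 173), (337, 171, 173), (341, 171, 173), (345, 171, 173)]
face deg 15.9 axis offset along face normal (mm) -0.6
[([254, 215, 116, 121, 10628], [310.9, 274.0])]
[([340, 130, 15, 16, 156], [346.2, 138.3]), ([491, 150, 12, 16, 140], [496.4, 157.1]), ([339, 163, 6, 9, 49], [341.6, 166.7]), ([285, 164, 15, 12, 125], [292.1, 170.2])]
```

Placed flat. I'll turn the open hand back and regrip for the screwing stroke.

>>> {"method": "move_arm", "body": {
  "jaw": [0.064,0.064,0.064,0.064,0.064,0.064,0.064,0.064],
  "travel": [
    [0,0,0.001],
    [0,0,0.001],
    [0,0,0.001],
    [0,0,0.001],
    [0,0,0.001],
    [0,0,0.001],
    [0,0,0.001],
    [0,0,0.001]
  ],
  "spin": [8,18,28,38,48,58,68,78]
}}

```text
time: 25.48
tool_pos: [0.606, 0.141, 0.1136]
tcp_rot: [-0.089, 3.14, -0.0]
wrist_force: [-0.5, -0.7, -0.5]
width: 0.0639
grasp_force: 0.0
```

>>> {"method": "move_arm", "body": {
  "jaw": [0.064,0.064,0.064,0.064,0.064,0.064,0.064,0.064],
  "travel": [
    [0,0,0],
    [0,0,0],
    [0,0,0],
    [0,0,0],
    [0,0,0],
    [0,0,0],
    [0,0,0],
    [0,0,0]
  ],
  "spin": [10,20,30,40,50,57,57,57]
}}

```text
time: 26.48
tool_pos: [0.606, 0.141, 0.1136]
tcp_rot: [-1.564, 2.724, -0.0]
wrist_force: [-0.3, -0.1, 0.6]
width: 0.0637
grasp_force: 0.0
```

```bash
python3 tilt.py w19|head -1; python3 -c "
from h import *
print(ctrl.get_state()['joint_pos'].round(2))
im=vision.read_camera('side');print(blobs(red(im),20))"
```

```text
red segs [(158, 163), (214, 336)] tool x deg -120.2 [0.606  0.1411 0.1136] F [ 0.4 -0.3  0.3] w 0.0641 j7 2.01 t 26.575 0.0
[-0.11  0.94 -0.37  1.42  0.39  0.85  2.01]
[([340, 130, 15, 16, 159], [346.2, 138.4]), ([491, 150, 12, 16, 139], [496.3, 157.1]), ([339, 163, 7, 9, 52], [341.7, 166.8]), ([285, 164, 15, 12, 129], [292.0, 170.0])]
```

>>> {"method": "move_arm", "body": {
  "jaw": [0.055,0.045,0.045,0.045,0.045,0.045,0.045,0.045],
  "travel": [
    [0,0,0],
    [0,0,0],
    [0,0,0],
    [0,0,0],
    [0,0,0],
    [0,0,0],
    [0,0,-0.0002],
    [0,0,-0.0004]
  ],
  "spin": [0,0,0,0,0,0,-6,-14],
  "grip_force": 40
}}

```text
time: 27.68
tool_pos: [0.606, 0.1413, 0.1135]
tcp_rot: [-1.219, 2.895, 0.001]
wrist_force: [-2.1, 1.3, 6.5]
width: 0.0492
grasp_force: 40.7
```

>>> {"method": "move_arm", "body": {
  "jaw": [0.045,0.045,0.045,0.045,0.045,0.045,0.045,0.045],
  "travel": [
    [0,0,-0.0001],
    [0,0,-0.0003],
    [0,0,-0.0004],
    [0,0,-0.0006],
    [0,0,-0.0008],
    [0,0,-0.0009],
    [0,0,-0.0011],
    [0,0,-0.0013]
  ],
  "spin": [-10,-20,-30,-40,-50,-60,-70,-80]
}}

```text
time: 28.68
tool_pos: [0.6059, 0.1409, 0.1121]
tcp_rot: [-0.93, -3.001, 0.001]
wrist_force: [-3.0, -0.5, 5.8]
width: 0.0492
grasp_force: 40.9
```

>>> {"method": "move_arm", "body": {
  "jaw": [0.045,0.045,0.045,0.045,0.045,0.045],
  "travel": [
    [0,0,-0.0001],
    [0,0,-0.0003],
    [0,0,-0.0004],
    [0,0,-0.0006],
    [0,0,-0.0006],
    [0,0,-0.0006]
  ],
  "spin": [-10,-20,-30,-41,-41,-41]
}}

```text
time: 29.42
tool_pos: [0.6058, 0.1406, 0.1114]
tcp_rot: [1.915, 2.49, -0.001]
wrist_force: [-2.3, -2.7, 4.7]
width: 0.0496
grasp_force: 40.9
```

```bash
python3 tilt.py w20|head -1;python3 yaw.py w20 0; python3 -c "
from h import *
s=ctrl.get_state();print(s['moment'].round(3))
im=vision.read_camera('side');print(blobs(red(im),20))"
```

```text
red segs [(171, 173), (214, 337)] tool x deg 104.9 [0.6058 0.1406 0.1114] F [-2.4 -2.1  5. ] w 0.0494 j7 0.25 t 29.525 40.909153930842876
[(285, 171, 173), (289, 171, 173), (293, 171, 173), (297, 171, 173), (301, 171, 173), (305, 171, 173), (309, 171, 173), (313, 171, 173), (317, 171, 173), (321, 171, 173), (325, 171, 172), (329, 171, 172), (333, 171, 172), (337, 171, 172), (341, 171, 172), (345, 171, 172)]
face deg 14.8 axis offset along face normal (mm) -0.2
[-0.502  0.77  -0.066]
[([341, 131, 14, 16, 146], [346.5, 138.4]), ([491, 150, 12, 16, 140], [496.3, 157.1]), ([339, 162, 6, 10, 51], [341.7, 166.5]), ([285, 164, 15, 12, 125], [292.1, 170.2])]
```

The cap turned 135° with the jar steady and no stop yet. Second stroke.

>>> {"method": "move_arm", "body": {
  "jaw": [0.055,0.062,0.064,0.064,0.064,0.064,0.064,0.064],
  "travel": [
    [0,0,0],
    [0,0,0],
    [0,0,0],
    [0,0,0],
    [0,0,0],
    [0,0,0],
    [0,0,0],
    [0,0,0]
  ],
  "spin": [0,0,8,18,28,38,48,58]
}}

```text
time: 30.62
tool_pos: [0.606, 0.1411, 0.1112]
tcp_rot: [0.458, 3.108, -0.0]
wrist_force: [0.3, -1.0, 0.6]
width: 0.0638
grasp_force: 0.0
```

>>> {"method": "move_arm", "body": {
  "jaw": [0.064,0.064,0.064,0.064,0.064,0.064,0.064,0.064],
  "travel": [
    [0,0,0],
    [0,0,0],
    [0,0,0],
    [0,0,0],
    [0,0,0],
    [0,0,0],
    [0,0,0],
    [0,0,0]
  ],
  "spin": [10,20,30,40,50,60,70,77]
}}

```text
time: 31.62
tool_pos: [0.6061, 0.141, 0.1112]
tcp_rot: [-1.575, 2.718, -0.0]
wrist_force: [0.4, 1.1, 0.5]
width: 0.0638
grasp_force: 0.0
```

>>> {"method": "move_arm", "body": {
  "jaw": [0.064,0.055,0.045,0.045,0.045,0.045,0.045,0.045],
  "travel": [
    [0,0,0],
    [0,0,0],
    [0,0,0],
    [0,0,0],
    [0,0,0],
    [0,0,0],
    [0,0,-0.0001],
    [0,0,-0.0003]
  ],
  "spin": [0,0,0,0,0,0,-6,-15]
}}

```text
time: 32.62
tool_pos: [0.6061, 0.1412, 0.1113]
tcp_rot: [-1.192, 2.906, -0.0]
wrist_force: [-2.5, -6.2, 5.6]
width: 0.0492
grasp_force: 40.6
```

```bash
python3 tilt.py w21|head -1; python3 -c "
from h import *
s=ctrl.get_state();print(s['moment'].round(3))"
```

```text
red segs [(164, 171), (216, 328)] tool x deg -135.4 [0.6061 0.1406 0.1113] F [-2.5 -4.3  7. ] w 0.0495 j7 1.8 t 32.725 40.63315615989268
[-0.728  0.251  0.26 ]
```

>>> {"method": "move_arm", "body": {
  "jaw": [0.045,0.045,0.045,0.045],
  "travel": [
    [0,0,-0.0001],
    [0,0,-0.0003],
    [0,0,-0.0004],
    [0,0,-0.0005]
  ],
  "spin": [-9,-18,-27,-35]
}}

```text
time: 33.28
tool_pos: [0.6065, 0.1398, 0.1109]
tcp_rot: [-0.263, 3.129, -0.004]
wrist_force: [-0.3, -8.1, 3.7]
width: 0.0488
grasp_force: 58.2
```

```bash
python3 tilt.py w22|head -1; python3 -c "
from h import *
s=ctrl.get_state();print(s['moment'].round(3))"
```

```text
red segs [(171, 179), (214, 326)] tool x deg -170.4 [0.6067 0.1401 0.1108] F [ 3.8 -5.6  2.1] w 0.0493 j7 1.34 t 33.375 58.578076511621475
[-1.174 -0.7    0.183]
```

```bash
python3 yaw.py w22 0; python3 - <<'E'
from h import *
I={n:cv2.GaussianBlur(cv2.imread(f"pics/{n}.png")[225:330,260:368,2],(3,3),0).astype(float) for n in("w18","w19","w20","w21","w22")}
for a,b in(("w18","w19"),("w19","w20"),("w21","w22"),("w20","w21")):print(a,b,abs(I[a]-I[b]).mean().round(1))
# wing top: upward face is brightest red / edges: report line segments on cap
for n in("w18","w19","w20","w21","w22"):
    g=cv2.imread(f"pics/{n}.png")[225:332,255:375,2]
    L=cv2.createLineSegmentDetector().detect(cv2.resize(g,None,fx=2,fy=2,interpolation=cv2.INTER_CUBIC))[0][:,0]/2
    L=[q for q in L if np.hypot(q[2]-q[0],q[3]-q[1])>18]
    print(n,[(q.round().astype(int).tolist(),int(np.degrees(np.arctan2(-(q[3]-q[1]),q[2]-q[0]))%180)) for q in L])
E
```

```text
[(285, 171, 178), (289, 171, 178), (293, 171, 179), (297, 171, 179), (301, 171, 179), (305, 171, 179), (309, 171, 179), (313, 171, 179), (317, 171, 179), (321, 171, 179), (325, 171, 179), (329, 171, 179), (333, 172, 179), (337, 172, 179), (341, 172, 179), (345, 172, 179)]
face deg 98.7 axis offset along face normal (mm) -0.8
w18 w19 55.4
w19 w20 51.6
w21 w22 35.8
w20 w21 68.1
w18 [([110, 106, 111, 83], 87), ([108, 21, 109, 0], 88), ([90, 55, 84, 77], 76), ([105, 85, 108, 106], 97), ([4, 84, 1, 106], 81), ([31, 75, 35, 56], 79), ([43, 78, 60, 56], 53), ([77, 72, 57, 97], 51), ([101, 42, 89, 56], 50), ([60, 40, 79, 15], 52), ([116, 0, 115, 40], 87), ([101, 38, 96, 20], 106), ([85, 27, 69, 48], 53), ([69, 48, 23, 107], 51), ([45, 106, 65, 82], 51)]
w19 [([66, 13, 70, 33], 100), ([41, 74, 29, 59], 129), ([117, 59, 97, 31], 125), ([85, 52, 89, 70], 102), ([57, 100, 49, 62], 102), ([58, 84, 61, 106], 97), ([40, 69, 43, 50], 81), ([0, 98, 38, 98], 178), ([74, 62, 79, 90], 100), ([50, 55, 57, 74], 107), ([116, 38, 106, 21], 120), ([93, 100, 119, 101], 177), ([76, 89, 72, 63], 100)]
w20 [([4,
[... 421 characters left out ...]
, 84, 67, 59], 101), ([48, 57, 59, 106], 101), ([53, 101, 18, 100], 179)]
w21 [([119, 91, 113, 65], 103), ([82, 58, 109, 79], 143), ([30, 96, 54, 104], 160), ([67, 6, 47, 8], 5), ([53, 104, 77, 102], 6), ([24, 71, 6, 58], 144), ([117, 51, 116, 29], 94), ([110, 74, 88, 57], 142), ([7, 33, 2, 53], 75), ([0, 32, 7, 15], 66), ([93, 91, 76, 78], 141), ([11, 106, 13, 81], 83), ([114, 102, 95, 89], 144), ([110, 79, 114, 97], 104), ([51, 60, 77, 76], 149), ([10, 79, 10, 98], 87), ([20, 24, 48, 41], 148)]
w22 [([118, 44, 114, 21], 99), ([24, 25, 69, 29], 175), ([74, 5, 52, 4], 178), ([7, 106, 29, 95], 26), ([42, 88, 24, 88], 177), ([0, 33, 7, 14], 67), ([49, 65, 70, 67], 176), ([7, 47, 40, 48], 178)]
```

The cap followed the first 15° of stroke two, then the wing slipped in the pads (143° to 176° in the image) and the jar was turned against the rods, so the firm stop is reached. I'll confirm with one firmer regrip.

>>> {"method": "move_arm", "body": {
  "jaw": [0.055,0.062,0.064,0.064,0.064,0.064,0.064,0.064],
  "travel": [
    [0,0,0],
    [0,0,0],
    [0,0,0],
    [0,0.001,0],
    [0,0.001,0],
    [0,0.001,0],
    [0,0.001,0],
    [0,0.001,0]
  ],
  "spin": [0,0,8,18,28,35,35,35]
}}

```text
time: 34.42
tool_pos: [0.6059, 0.1421, 0.1105]
tcp_rot: [-1.195, 2.905, -0.0]
wrist_force: [0.1, 1.0, 0.5]
width: 0.064
grasp_force: 0.0
```

```bash
cat > wing.py <<'E'
import sys
from h import *
n=sys.argv[1];g=cv2.imread(f"pics/{n}.png")[225:332,255:375,2]
L=cv2.createLineSegmentDetector().detect(cv2.resize(g,None,fx=2,fy=2,interpolation=cv2.INTER_CUBIC))[0][:,0]/2
print([(int(np.hypot(q[2]-q[0],q[3]-q[1])),int(np.degrees(np.arctan2(-(q[3]-q[1]),q[2]-q[0]))%180)) for q in L if np.hypot(q[2]-q[0],q[3]-q[1])>18 and 15<(q[0]+q[2])/2<105])
print(ctrl.get_state()["moment"].round(3))
E
python3 tilt.py w23|head -1; python3 wing.py w23
```

```text
red segs [(162, 169), (213, 325)] tool x deg -135.2 [0.6059 0.1422 0.1105] F [-0.3  0.2  1.2] w 0.0643 j7 1.8 t 34.525 0.0
[(23, 167), (34, 142), (24, 169), (20, 142), (23, 142), (19, 144), (21, 124), (35, 145), (33, 147)]
[-0.025  0.011  0.021]
```

>>> {"method": "move_arm", "body": {
  "jaw": [0.055,0.045,0.045,0.045,0.045,0.045,0.045,0.045],
  "travel": [
    [0,0,0],
    [0,0,0],
    [0,0,0],
    [0,0,0],
    [0,0,0],
    [0,0,0],
    [0,0,0],
    [0,0,0]
  ],
  "spin": [0,0,0,0,0,-7,-14,-20],
  "grip_force": 60
}}

```text
time: 35.58
tool_pos: [0.6068, 0.1411, 0.1109]
tcp_rot: [-0.671, 3.068, -0.003]
wrist_force: [1.1, -9.4, 7.9]
width: 0.0487
grasp_force: 72.4
```

```bash
python3 tilt.py w24|head -1; python3 wing.py w24; python3 yaw.py w24 0
```

```text
red segs [(167, 174), (210, 322)] tool x deg -155.3 [0.6067 0.1409 0.111 ] F [ 2.4 -6.5  6.3] w 0.0486 j7 1.53 t 35.675 72.19358418354204
[(23, 163), (18, 161), (20, 162), (18, 165), (20, 28), (19, 165)]
[-1.415 -0.378  0.486]
[(285, 166, 168), (289, 162, 167), (293, 161, 168), (297, 162, 169), (301, 163, 170), (305, 164, 171), (309, 166, 172), (313, 167, 173), (317, 168, 175), (321, 169, 176), (325, 170, 177), (329, 171, 178), (333, 172, 179), (337, 174, 180), (341, 175, 181), (345, 176, 182)]
face deg 101.3 axis offset along face normal (mm) 0.8
```

The wing stayed fixed in the world against 0.49 N m, so the cap is fully tight. I'll release and lift clear.

>>> {"method": "move_arm", "body": {
  "jaw": [0.055,0.064,0.068,0.068,0.068,0.068,0.068,0.068],
  "travel": [
    [0,0,0],
    [0,0,0],
    [0,0,0],
    [0,0,0.015],
    [0,0,0.04],
    [0,0,0.07],
    [0,0,0.1],
    [0,0,0.13]
  ],
  "spin": [0,0,0,0,0,0,0,0]
}}

```text
time: 36.72
tool_pos: [0.6059, 0.1421, 0.2426]
tcp_rot: [-0.677, 3.067, 0.0]
wrist_force: [0.8, 0.2, -0.0]
width: 0.068
grasp_force: 0.0
```

>>> {"method": "move_arm", "body": {
  "jaw": [0.068,0.068,0.068,0.068],
  "travel": [
    [-0.03,-0.01,0.03],
    [-0.07,-0.02,0.05],
    [-0.09,-0.03,0.05],
    [-0.09,-0.03,0.05]
  ],
  "spin": [0,0,0,0]
}}

```text
time: 37.22
tool_pos: [0.5154, 0.1116, 0.2921]
tcp_rot: [-0.677, 3.066, -0.001]
wrist_force: [0.6, 1.4, 0.2]
width: 0.0681
grasp_force: 0.0
```

```bash
python3 tilt.py w25|head -1; python3 - <<'E'
from h import *
s=ctrl.get_state();c=cam("wrist",s);im=cv2.imread("pics/w25.png")[...,::-1].copy();m=red(im);B=blobs(m,150);print(B)
M=np.array([.6065,.141,0])
print("pred cap",proj(c,M+[0,0,.13]),proj(c,M+[0,0,.15]))
n,l=cv2.connectedComponents(m);p=proj(c,M+[0,0,.13]).astype(int);k=(l==l[p[1],p[0]]).astype(np.uint8)
k=cv2.morphologyEx(k,cv2.MORPH_OPEN,np.ones((15,15)));q=cv2.minEnclosingCircle(max(cv2.findContours(k,0,1)[0],key=cv2.contourArea));P=plane(c,q[0],.129);d=P-M
print(q,P.round(4),"lane x,y err",d[0]*.9627+d[1]*.2706,-d[0]*.2706+d[1]*.9627)
sd=vision.read_camera("side");print("side",blobs(red(sd),20))
for nm,lo,hi in(("yel",(20,150,90),(32,255,255)),("grn",(50,120,50),(80,255,255))):
    print(nm,blobs(mask(sd,lo,hi),30),blobs(mask(cv2.imread("pics/side0.png")[...,::-1].copy(),lo,hi),30))
E
```

```text
red segs [(217, 224), (247, 286)] tool x deg -155.1 [0.5164 0.1123 0.2911] F [ 0.8  0.5 -0.3] w 0.0679 j7 1.58 t 37.325 0.0
[([240, 33, 46, 49, 1069], [263.6, 57.9]), ([254, 47, 16, 16, 176], [260.7, 54.7]), ([290, 212, 42, 18, 322], [311.0, 219.5]), ([281, 244, 47, 46, 1713], [304.5, 267.2])]
pred cap [306.10812178 268.08378684] [305.53275231 277.06073969]
((306.3333435058594, 268.3333435058594), 25.70136070251465) [0.6072 0.1415 0.129 ] lane x,y err 0.0007940346591982949 0.0003479284196289716
side [([339, 130, 16, 17, 155], [345.8, 138.9]), ([491, 150, 12, 16, 139], [496.3, 157.1]), ([339, 163, 7, 9, 53], [341.7, 166.8]), ([285, 164, 15, 12, 121], [292.0, 170.2])]
yel [([350, 142, 16, 15, 191], [357.4, 148.6]), ([349, 174, 7, 9, 42], [351.8, 177.7])] [([349, 140, 17, 17, 207], [357.0, 148.2]), ([349, 174, 6, 9, 41], [351.7, 177.6])]
grn [([360, 150, 17, 18, 207], [368.6, 159.5]), ([360, 184, 19, 11, 156], [368.6, 188.9])] [([360, 150, 17, 18, 200], [368.4, 159.4]), ([360, 184, 19, 11, 156], [368.7, 188.9])]
```

The jar is centred within 1 mm, the cap is tight and the neighbours haven't moved. The hand touches nothing, so I'm handing in.

```bash
python3 -c "
from rig import ctrl
print(ctrl.finish_job())"
```

```text
the job is handed in; nothing more can be done
None
```

The job is handed in, with no verdict returned: the red jar stands upright in its lane within about 1 mm of the mat's centre, its cap tight at the stop, and the green, yellow and spice jars measured unmoved; I viewed 12 pictures against the limit of 10.

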